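# Jack up the front of an egg incubator and hold it

### The job

Set the red jack on the bench with its saddle centred under the dot-marked yellow lift tab of the egg incubator, its handle socket pointing straight away from the incubator's front; then push the steel bar of the blue-gripped pump handle all the way into that socket. Pump a test stroke (fully down, fully back up), then press the handle fully down again and finish still holding it down with the fingers, so that the jack alone carries the raised front. Do not push on or shove the incubator with the robot, and leave the other things on the bench where they are.

Things in the scene. Friction and masses are not known exactly. Their poses are not given: they have to be found in the camera images.
- incubator: White egg incubator, clear dome, loose on four 12 mm feet (x = +60, +260, y = +-105 mm). 240 (x) x 260 (y) x 135 mm high, about 1.2 kg. Origin at bench level straight below lift_point; x points from front to back. Front face (x = +40 mm) looks towards the robot; from its middle a yellow lift tab 50 mm wide, 8 thick, sticks out 61 mm, underside 70 mm up, free beneath.
- lift_point (a point): The lift point: on the underside of the yellow tab, 70 mm above the bench before lifting, directly under the black dot on the tab's top, 40 mm in front of the incubator's front face. Axes as the incubator's.
- jack: Small red lever jack, loose, 0.85 kg. Origin under its base, straight below the rocker's pivot; x points to the saddle end (turn it to the incubator), z up. Base 12 mm thick, x = -130 to +80 mm, 100 mm wide. Two red cheek plates (x = -30 to +26 mm, 44 mm over their outsides in y, tops 118 mm up) can be gripped from above across y. Saddle at x = +55 mm; handle socket points to -x.
- jack_grip (a point): Point between the two red cheeks of the jack where they can be gripped, 95 mm above the jack's underside, straight above its origin. Axes as the jack's.
- saddle (a point): Centre of the top of the jack's round black rubber saddle (36 mm across), at x = +55 mm in the jack's frame, 62 mm above the jack's underside when down (so 8 mm below the lift tab). It rises straight up with the pump rocker by 80 mm per rad, 24 mm in all.
- ram: The jack's ram: steel rod 20 mm across with the black saddle disc on top; origin at the saddle's top centre, same as point saddle.
- rocker (a joint): Pump rocker angle: 0 = up (socket level), 0.30 rad = fully down at its stop (mouth swung down). Tied to the saddle, no ratchet: spring (0.35 to 0.5 N m) and load bring it back up when the handle is let up. About 4 N on the grip starts it, 6 to 9 N holds it down under load. The bar has play in the bore, so the grip swings up to 0.1 rad more. Pivot: along jack y, 100 mm above jack origin.
- socket_mouth (a point): Centre of the flared mouth of the round steel handle socket, 65 mm from the rocker's pivot; with the rocker up it is at x = -65, z = +100 mm in the jack's frame. x points into the socket along its bore. Bore 15 mm across, widening to about 23 mm in the last 12 mm at the mouth; 75 mm long, open at the far end.
- socket_end (a point): Inner end of the socket's bore, on its axis, 75 mm in from the mouth. Axes as socket_mouth's.
- handle: Loose straight pump handle, 175 mm, 0.14 kg. Origin at the middle of its blue grip; x points to the steel bar. Grip 20 mm across, x = -50 to +50; bar 12 mm across, x = +50 to +125, chamfered tip. Fully in, the grip's shoulder meets the socket mouth and the tip is at socket_end. It lies level in the rest, axis 50 mm up; grip it mid-grip from above and lift straight up.
- handle_tip (a point): Tip of the steel bar, at x = +125 mm of the handle.
- rest: Wooden rest fixed to the bench: base 170 x 60 x 10 mm, two notched posts 8 mm thick at x = -42 mm (under the blue grip, 52 mm high) and x = +80 mm (under the bar, 56 mm high). Origin on the bench, under the handle's origin when that lies in it.
- cup: Bystander: clear plastic tub, 100 mm across, 75 mm high; origin under its centre.
- carton: Bystander: cardboard egg tray 100 x 150 x 45 mm; origin under its centre.
- jar: Bystander: closed amber jar with green label, white cap, 60 mm across, 90 mm high; origin under its centre.
- torch: Bystander: black and silver candling torch, 120 mm long, 28 mm across, lying along its x; origin at bench level under its middle.
- dish: Bystander: clear shallow dish, 70 mm across, 16 mm high; origin under its centre.
- marker: Bystander: green marker pen with white cap, 130 mm long, 15 mm across, lying along its x; origin at bench level under its middle.
Not all that is in view belongs to the job. Leave any turquoise look-alike of the jack alone.

How it is judged:
By the outcome, as a careful person would: the job done as asked, in the order asked, and still so for the second after the job is handed in, while the arm keeps its last pose, push and grip.
It also fails if it takes over 67 s, if anything falls off the work surface, if the arm or the gripper's body presses on something with over 40 N, if the wrist force passes 120 N, or if a joint passes its speed limit or range.

### The arm

A 6-joint arm with a two-finger parallel gripper is mounted at the origin on the work surface. World frame = base frame: x ahead of the robot, y to its left, z up, the work surface at z = 0. Lengths are in m, angles in rad, forces in N, time in s.
With the tool pointing down it reaches from about 0.325 to 0.925 m from the base axis. Payload 3.1 kg.
Tool frame: the origin (TCP) lies on the front face of the gripper's body, between the roots of the fingers; the fingertips stand 73 mm ahead of it and the grasp point (between the pads) lies 54 mm ahead of it; y points along the fingers, z is the direction in which the jaws open and shut, and the axes are right-handed (so a half turn about y gives the same grasp; the last joint's range is limited). The gripper opens to 85 mm and grips with 20 to 120 N. Pads are 22 mm wide; open, the fingers measure 114 mm over their backs; the gripper's body (76 mm by 85 mm) begins 54 mm behind the grasp point. The pads swing forward as they close: fully open they stand 13 mm farther back than shut.
Start: joints at [-1.234, 0.217, 1.613, -0, 1.311, -0.112], TCP at [0.271, -0.563, 0.304] pointing down, gripper open.
Joint ranges: [-2.75, 2.75], [-0.78, 2.1], [0.31, 2.55], [-1.13, 4.27], [0.13, 2.63], [-2.58, 2.58]. Speed limits (rad/s): [2.79, 2.79, 3.14, 3.14, 3.14, 3.14].

### API

Orientations are given as a 3x3 rotation matrix whose columns are the frame's x, y, z axes.
In Python, from bench import ctrl gives the robot as it stands.
- The arm moves only by the tool servo_tool, never from a script. Its argument "commands" is a list of rows, each a list of 5 numbers: the shift along the tool's x, y, z in cm, then the turn about the tool's y in degrees, then the closure in counts, from 0 (fully open) to 255 (shut). In form: [[x, y, z, spin, hand], ...]. A call has 1 to 20 rows; each row shifts and turns the commanded pose from where the row before left it, along the tool's axes as they then stand; what a row does not reach is not made up. A row lasts 1/12 s, in which the tool goes at most 41.7 mm and 7.16 degrees, less where a joint would pass 70% of its speed; a pose out of reach is approached as far as the arm can. A call with a gripper value outside its range is refused whole. The fingers move at their own pace and stop on an object; "newtons" is the grip in N (left out, the last holds). Time passes only in rows, so rows that do not move let the fingers close. It gives the time, the measured TCP pose, the force and the opening at its end, in the units of the state.
- ctrl.get_state(): the state, without advancing time (a new reading comes with each control period).
- ctrl.get_image(name): name is "scene" or "top" or "wrist"; returns the picture (420x560x3 uint8, red, green, blue); there is no depth.
- ctrl.camera_model(name): a dict with "mtx" (3x3 intrinsics, pixels), "rvec" (rotation vector, rad) and "tvec" (3), from world to camera coordinates, as OpenCV has them. Camera axes: x right, y down, z forward; pixel columns grow to the right and rows downward; lengths in m; the calibration is good to about 2 mm. A picture is of the moment at which its call begins: read the wrist's pose just before it. camera_model takes no time and is no camera call; for the wrist camera it gives the pose at the moment of the call.
- ctrl.hand_in(): hands the job in, once; it reports no verdict.
Trained networks look in the newest picture that a camera, given by its name, has taken for a name from the list of things; names that differ only in an ending like _2 or _b are one class to them, and where a whole thing is asked for, a point or a joint stands for the part that bears it (a point fixed in the world has none). Each returns a list of dicts, best first, with "confidence" (0 to 1); they miss things now and then, are a little off and sometimes report something else, mostly with a low value. They report only what shows in the picture. A call takes as long as a camera call. They do not tell look-alikes from the thing itself.
- ctrl.find_in(target, camera): "at" ([x, y, z] in m, in world coordinates, good to about 4 mm: the middle of the surface that is visible of it).
- ctrl.landmark_of(target, camera): "at" ([x, y, z] in m, in world coordinates, good to about 4 mm: a listed point, or the origin of a listed thing).
The state is a dict: "time_s": time; "qpos": joint angles; "dq": joint speeds; "joint_efforts": joint torques, N m; "tool_pos": TCP position; "eef_rot": TCP orientation; "force": force on the tool from outside, world axes, zero at the start; "wrist_torque": the same for the moment, N m; "grip_width": finger opening in m.
Only numpy, scipy, OpenCV 4.12 (cv2) and the standard library are available. Lean on these libraries where they do the work, as an engineer would, in place of code of your own. Each camera call takes 0.05 s, during which the arm holds its last target. There are 200 camera calls.

## Working session

There is one attempt and no reset: what is moved stays moved. The work goes in short steps, Python scripts to look and compute and a tool call to move; the robot and the scene stay as the last step left them, time stands still between calls to the robot, and variables do not carry over. Pictures are saved under pics/ and viewed, about 8 in all and at most 12, crops included, and the job is handed in when it is done.

Besides the shell and the picture viewer there is one more tool, called after "Request:" as name([rows], argument=value, ...), one row to a line, values as JSON. servo_tool: Moves the arm, as the interface text tells. Its arguments: {"type":"object","properties":{"commands":{"type":"array","items":{"type":"array","items":{"type":"number"}}},"newtons":{"type":"number"}},"required":["commands"]}

```bash
mkdir -p pics; ls; python3 - <<'E'
from bench import ctrl
import cv2,numpy as np
s=ctrl.get_state(); print(s['time_s'],s['tool_pos'],np.round(s['eef_rot'],3).tolist(),s['grip_width'])
ims=[ctrl.get_image(n) for n in("scene","top")]
for n,i in zip(("scene","top"),ims): cv2.imwrite(f"pics/{n}0.png",i[:,:,::-1])
for c in("top","scene"):
  for t in["lift_point","incubator","jack","jack_grip","saddle","socket_mouth","handle","handle_tip","rest"]:
    r=ctrl.landmark_of(t,c); print(c,t,[(np.round(d['at'],3).tolist(),round(d['confidence'],2)) for d in r][:3])
print(ctrl.get_state()['time_s'])
E
```

```text
pics
0.0 [ 0.2709778  -0.5624854   0.30254257] [[-0.901, -0.001, 0.434], [-0.434, 0.002, -0.901], [-0.0, -1.0, -0.002]] 0.08579839372249423
top lift_point [([0.708, -0.031, 0.073], 0.89), ([0.534, 0.236, 0.0], 0.18)]
top incubator [([0.708, -0.034, 0.002], 0.73)]
top jack [([0.27, 0.272, -0.003], 0.96), ([0.535, 0.238, -0.001], 0.94), ([0.261, -0.193, 0.005], 0.71)]
top jack_grip [([0.263, 0.27, 0.092], 0.91), ([0.536, 0.238, 0.094], 0.59), ([0.262, -0.193, 0.095], 0.59)]
top saddle [([0.251, -0.142, 0.061], 0.66), ([0.308, 0.307, 0.062], 0.59), ([0.592, 0.223, 0.06], 0.45)]
top socket_mouth [([0.275, -0.259, 0.098], 0.89), ([0.478, 0.247, 0.103], 0.76), ([0.22, 0.23, 0.102], 0.63)]
top handle [([0.501, -0.208, 0.047], 0.87)]
top handle_tip [([0.61, -0.156, 0.05], 0.85)]
top rest [([0.494, -0.209, -0.001], 0.62), ([0.712, -0.036, 0.002], 0.5), ([0.611, -0.155, 0.054], 0.44)]
scene lift_point [([0.711, -0.034, 0.073], 0.97), ([0.535, 0.234, 0.093], 0.4)]
scene incubator [([0.715, -0.032, -0.0], 0.7)]
scene jack [([0.274, 0.271, 0.001], 0.81), ([0.537, 0.235, 0.0], 0.8), ([0.261, -0.195, -0.004], 0.69)]
scene jack_grip [([0.268, 0.268, 0.097], 0.97), ([0.498, -0.212, 0.05], 0.67), ([0.572, -0.348, -0.002], 0.66)]
scene saddle [([0.314, 0.307, 0.061], 0.64), ([0.593, 0.222, 0.059], 0.54), ([0.249, -0.145, 0.059], 0.45)]
scene socket_mouth [([0.474, 0.248, 0.095], 0.77), ([0.277, -0.258, 0.1], 0.51), ([0.218, 0.234, 0.096], 0.48)]
scene handle [([0.496, -0.209, 0.05], 0.57), ([0.573, -0.346, -0.002], 0.32)]
scene handle_tip [([0.609, -0.158, 0.049], 0.73), ([0.592, 0.224, 0.056], 0.72), ([0.568, 0.373, -0.001], 0.45)]
scene rest []
1.0
```

View pics/top0.png

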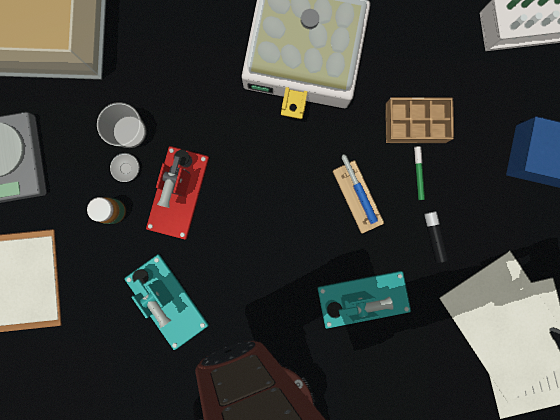

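View pics/scene0.png

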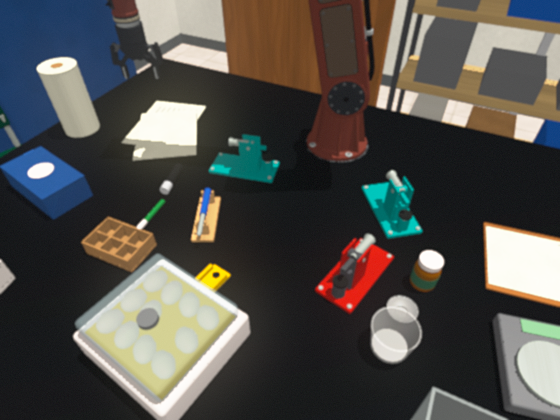

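Top picture: red jack near (178,192) with two turquoise decoys at (166,302) and (364,300). The yellow tab's dot is at about (293,107) and the handle runs from (345,156) to (375,222). The scene view agrees with this.

```bash
cat > h.py <<'E'
from bench import ctrl
import cv2,numpy as np
def plane(uv,z,m):
    R=cv2.Rodrigues(np.array(m['rvec'],float))[0];t=np.array(m['tvec'],float).ravel();C=-R.T@t
    uv=np.atleast_2d(np.array(uv,float)); d=np.c_[uv,np.ones(len(uv))]@np.linalg.inv(m['mtx']).T@R
    return (C+d*((z-C[2])/d[:,2])[:,None])[:,:2]
def rect(mask,z,m):
    n,l,st,_=cv2.connectedComponentsWithStats(mask.astype(np.uint8)); k=1+st[1:,4].argmax()
    v,u=np.nonzero(l==k); P=plane(np.c_[u,v],z,m)
    (c,wh,a)=cv2.minAreaRect((P*1000).astype(np.float32)); b=cv2.boxPoints((c,wh,a))/1000
    e1,e2=b[1]-b[0],b[2]-b[1]; e=e1 if np.hypot(*e1)>np.hypot(*e2) else e2
    if e[0]<0:e=-e
    return np.array(c)/1000,np.array(wh),np.degrees(np.arctan2(e[1],e[0])),(l==k)
def hsv(im): return [x.astype(int) for x in cv2.split(cv2.cvtColor(im,cv2.COLOR_RGB2HSV))]
def red(im): h,s,v=hsv(im); return ((h<6)|(h>174))&(s>150)&(v>90)
def yel(im): h,s,v=hsv(im); return (h>20)&(h<32)&(s>180)&(v>120)
def blu(im): h,s,v=hsv(im); return (h>100)&(h<125)&(s>130)&(v>70)
def st():
    s=ctrl.get_state(); R=np.array(s['eef_rot']); 
    print('t',round(s['time_s'],2),'tcp',np.round(s['tool_pos'],4),'head',round(np.degrees(np.arctan2(-R[1,0],-R[0,0])),2),'F',np.round(s['force'],1),'w',round(s['grip_width'],4)); return s
def go(target,head,z):
    "shift in tool cm for TCP target xy,z and spin"
    s=ctrl.get_state();R=np.array(s['eef_rot']);d=np.array([*target,z])-s['tool_pos']
    h=np.degrees(np.arctan2(-R[1,0],-R[0,0])); print('shift cm',np.round(R.T@d*100,2),'spin',round(h-head,2))
E
python3 - <<'E'
from h import *
m=ctrl.camera_model("top");im=cv2.imread("pics/top0.png")[:,:,::-1].copy()
for f,z in((red,.012),(yel,.078)):
    c,wh,a,k=rect(f(im),z,m);print(f.__name__,c,wh,a)
k=rect(yel(im),.078,m)[3];v,u=np.nonzero(k)
g=im.max(2);sub=np.zeros_like(k);sub[v.min():v.max(),u.min()+4:u.max()-4]=1
dv,du=np.nonzero(sub&(g<60)&(np.abs(np.indices(k.shape)[0]-107)<8)&(np.abs(np.indices(k.shape)[1]-293)<8));print('dot',plane([[du.mean(),dv.mean()]],.078,m))
w=ctrl.camera_model("wrist");R=cv2.Rodrigues(np.array(w['rvec'],float))[0];print(w['mtx'],'C',-R.T@np.array(w['tvec']).ravel(),'fwd',R[2])
go([.45,-.13],0,.38)
E
```

```text
red [0.5137298  0.24138268] [104.32656097 209.57583618] -13.315476
yel [ 0.72439966 -0.06090109] [4.67035627e+00 8.86619034e-07] 1.3779368
dot [[nan nan]]
[[370.20726482   0.         281.69084812]
 [  0.         370.20726482 206.24533588]
 [  0.           0.           1.        ]] C [ 0.33792496 -0.53051903  0.37419748] fwd [-0.2646469  -0.12930405 -0.95563721]
shift cm [-34.9   -7.61 -31.26] spin 25.72<stdin>:7: RuntimeWarning: Mean of empty slice.
  ret = ret.dtype.type(ret / rcount)
```

Request:
servo_tool([
  [-3.16,-0.48,-1.82,0,0],
  [-3.16,-0.48,-1.82,0,0],
  [-3.16,-0.48,-1.82,0,0],
  [-3.16,-0.48,-1.82,0,0],
  [-3.16,-0.48,-1.82,0,0],
  [-3.16,-0.48,-1.82,0,0],
  [-3.16,-0.48,-1.82,0,0],
  [-3.16,-0.48,-1.82,0,0],
  [-3.16,-0.48,-1.82,0,0],
  [-3.16,-0.48,-1.82,0,0],
  [-3.16,-0.48,-1.82,0,0],
  [-3.16,-0.48,-1.82,0,0],
  [-3.16,-0.48,-1.82,0,0],
  [-3.16,-0.48,-1.82,0,0],
  [-3.16,-0.48,-1.82,0,0],
  [-3.16,-0.48,-1.82,0,0],
  [0,0,0,6.4,0],
  [0,0,0,6.4,0],
  [0,0,0,6.4,0],
  [0,0,0,6.4,0],
])

```text
time_s: 2.67
tool_pos: [0.6006, -0.0808, 0.3807]
eef_rot: [[-1.0, -0.0, -0.002], [0.002, -0.0, -1.0], [0.0, -1.0, 0.0]]
force: [0.8, -0.1, 0.2]
grip_width: 0.0853
```

```bash
python3 - <<'E'
from h import *
st();import pickle
m=ctrl.camera_model("wrist");im=ctrl.get_image("wrist");cv2.imwrite("pics/w1.png",im[:,:,::-1]);pickle.dump(m,open("w1.pkl","wb"))
for t in["lift_point","handle","handle_tip"]:
    print(t,[(np.round(d['at'],4).tolist(),round(d['confidence'],2)) for d in ctrl.landmark_of(t,"wrist")][:2])
E
```

```text
t 2.67 tcp [ 0.6006 -0.0808  0.3807] head -0.14 F [ 0.8 -0.1  0.2] w 0.0853
lift_point [([0.7081, -0.0339, 0.0687], 0.82), ([0.5762, -0.3527, 0.0022], 0.18)]
handle [([0.4996, -0.212, 0.0493], 0.78)]
handle_tip [([0.6116, -0.1567, 0.0512], 0.78)]
```

View pics/w1.png

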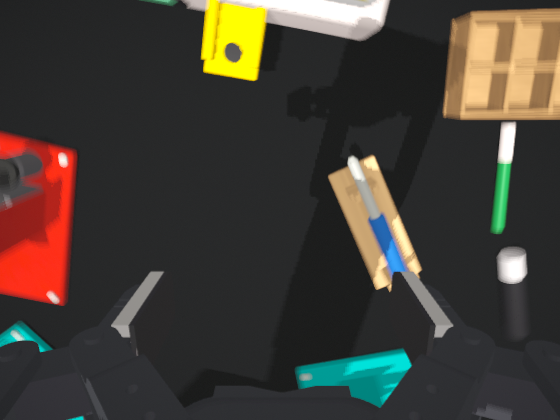

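The wrist view is clear: dot at (233,52), tab's front edge from (204,72) to (257,81), right edge from (266,8) to (257,81), handle from (352,160) to (395,268).

```bash
python3 - <<'E'
from h import *
import pickle
m=pickle.load(open("w1.pkl","rb"));im=cv2.imread("pics/w1.png")[:,:,::-1].copy()
h,s,v=hsv(im);k=(h>18)&(h<34)&(s>170)&(v>80);k[:,300:]=0;k[:,:150]=0
crop=(slice(36,68),slice(217,250));g=im[crop].max(2)<110;dv,du=np.nonzero(g);dot=[du.mean()+217,dv.mean()+36];print('dot px',dot,len(du),'world',plane([dot],.078,m))
# front edge: lowest yellow pixel per column; right edge per row
c=np.arange(212,252);b=[np.nonzero(k[:,x])[0].max()+.5 for x in c];P=plane(np.c_[c,b],.078,m)
vx,vy,x0,y0=cv2.fitLine(P.astype(np.float32),cv2.DIST_HUBER,0,1e-4,1e-4).ravel();print('front edge dir',np.degrees(np.arctan2(vy,vx))%180-90,(x0,y0))
r=np.arange(20,76);b=[np.nonzero(k[y])[0].max()+.5 for y in r];P=plane(np.c_[b,r],.078,m)
vx,vy,x1,y1=cv2.fitLine(P.astype(np.float32),cv2.DIST_HUBER,0,1e-4,1e-4).ravel();print('right edge',np.degrees(np.arctan2(vy,vx)),(x1,y1))
D=plane([dot],.078,m)[0];a=np.arctan2(vy,vx);print('dot to right edge',np.cos(a)*(D[1]-y1)-np.sin(a)*(D[0]-x1))
go([.538,.2355],-13,.25)
# bar axis
H=np.array([[.4996,-.212],[.6116,-.1567]]);d=H[1]-H[0];print(np.degrees(np.arctan2(d[1],d[0])))
E
```

```text
dot px [np.float64(232.4848484848485), np.float64(52.06060606060606)] 198 world [[ 0.71092931 -0.03585822]]
front edge dir -9.49147 (np.float32(0.68874395), np.float32(-0.034003798))
right edge -10.446275 (np.float32(0.7104564), np.float32(-0.06311938))
dot to right edge 0.026895071235686168
shift cm [  6.08  13.07 -31.72] spin 13.27
26.277856692570808
```

Request:
servo_tool([
  [0.61,1.1,-3.17,0,0],
  [0.61,1.1,-3.17,0,0],
  [0.61,1.1,-3.17,0,0],
  [0.61,1.1,-3.17,0,0],
  [0.61,1.1,-3.17,0,0],
  [0.61,1.1,-3.17,0,0],
  [0.61,1.1,-3.17,0,0],
  [0.61,1.1,-3.17,0,0],
  [0.61,1.1,-3.17,0,0],
  [0.61,1.1,-3.17,0,0],
  [0,0,0,6.6,0],
  [0,0,0,6.6,0],
  [0,0,0,0,0],
])

```text
time_s: 3.95
tool_pos: [0.5383, 0.2362, 0.2703]
eef_rot: [[-0.974, -0.001, -0.225], [0.225, -0.0, -0.974], [0.001, -1.0, 0.0]]
force: [0.1, -0.1, 0.2]
grip_width: 0.0854
```

```bash
python3 - <<'E'
from h import *
st()
m=ctrl.camera_model("wrist");im=ctrl.get_image("wrist");cv2.imwrite("pics/w2.png",im[:,:,::-1])
for t in["jack","jack_grip","saddle","socket_mouth"]:
    print(t,[(np.round(d['at'],4).tolist(),round(d['confidence'],2)) for d in ctrl.landmark_of(t,"wrist")][:2])
go([.538,.2355],-13,.149)
E
```

```text
t 3.95 tcp [0.5383 0.2362 0.2703] head -13.0 F [ 0.1 -0.1  0.2] w 0.0854
jack [([0.5374, 0.2328, -0.005], 0.8)]
jack_grip [([0.5366, 0.2355, 0.0982], 0.93), ([0.5867, 0.2252, 0.065], 0.71)]
saddle [([0.589, 0.225, 0.0576], 0.93), ([0.5841, 0.2253, 0.0653], 0.25)]
socket_mouth [([0.4758, 0.2505, 0.0979], 0.67)]
shift cm [ 0.12 12.2  -0.02] spin -0.01
```

View pics/w2.png

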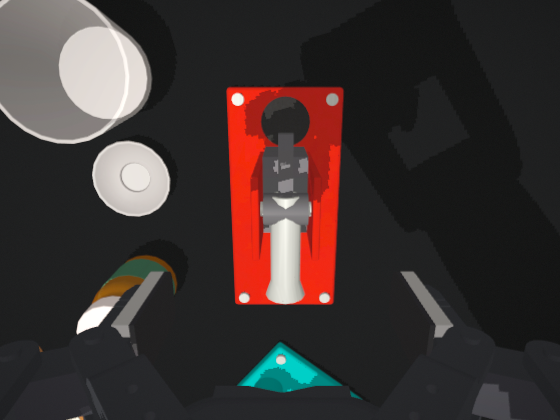

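The jack sits straight in the gripper frame, centre column about 285 from top to bottom. The jar at (125,300) is close to the left finger, so I'll check that clearance.

```bash
python3 - <<'E'
from h import *
for c in("wrist","top"):
    if c=="top": ctrl.get_image("top")
    print([(np.round(d['at'],4).tolist(),round(d['confidence'],2)) for d in ctrl.landmark_of("jar",c)][:2])
E
```

```text
[([0.4637, 0.3935, 0.003], 0.71)]
[([0.4643, 0.3891, -0.0013], 0.68)]
```

Request:
servo_tool([
  [0.1,3.0,0,0,0],
  [0,3.0,0,0,0],
  [0,3.0,0,0,0],
  [0,2.2,0,0,0],
  [0,1.0,0,0,0],
  [0,0,0,0,255],
  [0,0,0,0,255],
  [0,0,0,0,255],
  [0,0,0,0,255],
  [0,0,0,0,255],
  [0,0,0,0,255],
  [0,0,0,0,255],
  [0,0,0,0,255],
], newtons=80)

```text
time_s: 5.43
tool_pos: [0.5391, 0.2347, 0.1514]
eef_rot: [[-0.974, 0.003, -0.225], [0.225, -0.002, -0.974], [-0.003, -1.0, 0.001]]
force: [-0.7, -5.7, 2.6]
grip_width: 0.0431
```

Request:
servo_tool([
  [0,-1,0,0,255],
  [0,-2,0,0,255],
  [0,-2,0,0,255],
  [-0.3,0,0.8,0,255],
  [-0.6,0,1.6,-1,255],
  [-0.8,0,2.3,-1,255],
  [-0.8,0,2.3,-1,255],
  [-0.9,0,2.3,0,255],
  [-0.9,0,2.3,0,255],
  [-0.9,0,2.3,0,255],
  [-0.8,0,2.3,0,255],
  [-0.8,0,2.3,0,255],
  [-0.8,0,2.3,0,255],
  [-0.5,0,1.5,0,255],
  [-0.2,0,0.8,0,255],
  [0,0,0,0,255],
  [0,0,0,0,255],
])

```text
time_s: 6.85
tool_pos: [0.5756, -0.0064, 0.1978]
eef_rot: [[-0.984, -0.002, -0.176], [0.176, 0.002, -0.984], [0.002, -1.0, -0.001]]
force: [-0.1, 0.2, -9.6]
grip_width: 0.0431
```

```bash
python3 - <<'E'
from h import *
s=st()
m=ctrl.camera_model("wrist");im=ctrl.get_image("wrist");cv2.imwrite("pics/w3.png",im[:,:,::-1])
R=np.array(s['eef_rot'])
for t in["jack_grip","saddle","socket_mouth","lift_point"]:
    for d in ctrl.landmark_of(t,"wrist")[:1]: print(t,np.round(d['at'],4),round(d['confidence'],2),'tool',np.round(R.T@(d['at']-s['tool_pos'])*1000,1))
c,wh,a,k=rect(red(im),s['tool_pos'][2]-.1514+.012,m);print(c,wh,a)
go([.6563,-.0252],-10.1,.1565)
E
```

```text
t 6.85 tcp [ 0.5756 -0.0064  0.1978] head -10.16 F [-0.1  0.2 -9.6] w 0.0431
jack_grip [ 0.5687 -0.0051  0.1425] 0.86 tool [ 6.9 55.3  0. ]
saddle [ 0.6245 -0.0146  0.1054] 0.76 tool [-49.8  92.3  -0.4]
[ 0.55290778 -0.00342075] [ 99.37932587 199.25331116] -10.190788
shift cm [-8.23  4.2   0.55] spin 0.1
```

View pics/w3.png

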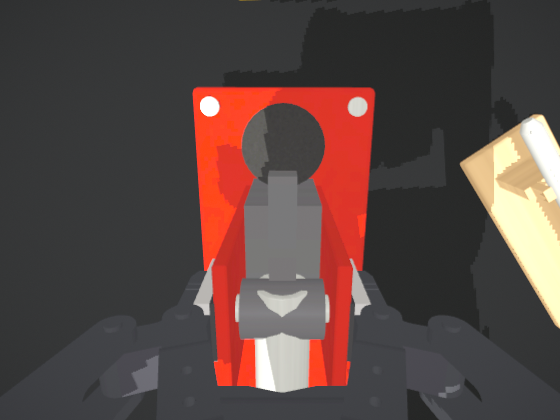

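The jack is held straight: the saddle disc is centred at (284,143), radius about 41 px, and the base's front edge is at row 88.

```bash
python3 - <<'E'
from h import *
m=ctrl.camera_model("wrist");s=ctrl.get_state();R=np.array(s['eef_rot']);T=s['tool_pos'];im=cv2.imread("pics/w3.png")
def rel(uv,z): p=plane(uv,z,m); return np.round((np.c_[p,np.full(len(p),z)]-T)@R*1000,1)
dz=T[2]-.1514
print('saddle L,R,C,top',rel([[242.5,144],[325,144],[284,144],[284,103]],dz+.062))
print('front edge',rel([[194,88],[284,88],[374,88]],dz+.012))
ctrl.get_image("top");
for t in["saddle","socket_mouth"]:
    for d in ctrl.landmark_of(t,"top")[:3]: print(t,np.round(d['at'],4),round(d['confidence'],2),'tool',np.round(R.T@(d['at']-T)*1000,1))
E
```

```text
saddle L,R,C,top [[-53.1  89.4 -16.4]
 [-53.1  89.4  19. ]
 [-53.1  89.4   1.4]
 [-70.   89.4   1.4]]
front edge [[-76.6 139.4 -46.8]
 [-76.6 139.4   1.8]
 [-76.5 139.4  50.3]]
saddle [0.3115 0.306  0.0644] 0.67 tool [ 314.7  134.4 -260.7]
saddle [ 0.2482 -0.1416  0.0621] 0.61 tool [299.3 136.5 191.1]
socket_mouth [0.2166 0.2285 0.1002] 0.96 tool [ 394.7   98.6 -167.9]
socket_mouth [ 0.277  -0.2574  0.0996] 0.73 tool [250.9  98.9 300.1]
socket_mouth [0.5146 0.0012 0.1465] 0.61 tool [61.8 52.1  4.2]
```

Request:
servo_tool([
  [0,1.5,0,0,255],
  [0,1.5,0,0,255],
  [0,1.0,0,0,255],
  [0,0.3,0,0,255],
  [-0.5,0,0.02,0,255],
  [-1,0,0.03,0,255],
  [-1.5,0,0.05,0,255],
  [-1.5,0,0.06,0,255],
  [-1.5,0,0.06,0,255],
  [-1.2,0,0.05,0,255],
  [-0.8,0,0.03,0,255],
  [-0.5,0,0.02,0,255],
  [0,0,0,0,255],
  [0,0.15,0,0,255],
  [0,0.1,0,0,255],
  [0,0,0,0,255],
])

```text
time_s: 8.58
tool_pos: [0.6586, -0.0244, 0.1524]
eef_rot: [[-0.985, -0.002, -0.175], [0.175, 0.0, -0.985], [0.002, -1.0, 0.0]]
force: [-0.6, 0.7, -9.7]
grip_width: 0.0428
```

```bash
python3 - <<'E'
from h import *
s=st();R=np.array(s['eef_rot']);x=[-.0525,0,.001];print('saddle est',s['tool_pos']+R@x)
im=ctrl.get_image("wrist");a=im;b=ctrl.get_image("scene")
cv2.imwrite("pics/w4.png",np.hstack([cv2.resize(a,(400,300)),cv2.resize(b[180:400,60:380],(400,300))])[:,:,::-1])
for c in("wrist","scene"):
  for t in["lift_point","saddle","socket_mouth"]:
    print(c,t,[(np.round(d['at'],4).tolist(),round(d['confidence'],2)) for d in ctrl.landmark_of(t,c)][:2])
E
```

```text
t 8.58 tcp [ 0.6586 -0.0244  0.1524] head -10.08 F [-0.6  0.7 -9.7] w 0.0428
saddle est [ 0.7100653  -0.0345497   0.15232766]
wrist lift_point [([0.71, -0.0324, 0.0659], 0.57)]
wrist saddle []
wrist socket_mouth [([0.7111, -0.0342, 0.067], 0.29)]
scene lift_point [([0.712, -0.0332, 0.0728], 0.79), ([0.6592, 0.3608, 0.0016], 0.35)]
scene saddle [([0.3105, 0.3063, 0.062], 0.6), ([0.2477, -0.1412, 0.0637], 0.43)]
scene socket_mouth [([0.2175, 0.2357, 0.0996], 0.74), ([0.5923, -0.0109, 0.0982], 0.68)]
```

View pics/w4.png

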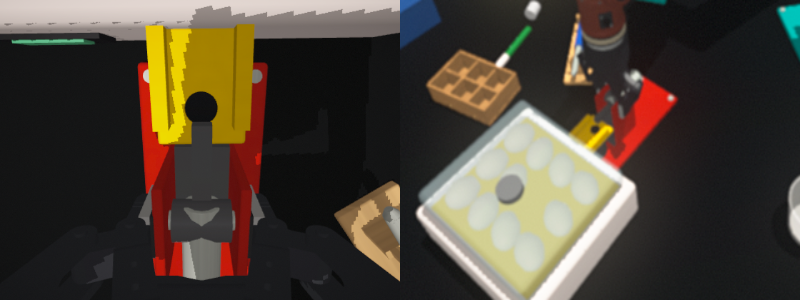

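The tab is centred over the jack and the dot shows at about (281,150) full-frame. I'll compute the dot's offset in the tool frame.

```bash
python3 - <<'E'
from h import *
m=ctrl.camera_model("wrist");s=ctrl.get_state();R=np.array(s['eef_rot']);T=s['tool_pos'];im=ctrl.get_image("wrist")
g=im.max(2)<70
n,l,stt,c=cv2.connectedComponentsWithStats(g[120:168,240:322].astype(np.uint8)); print(stt,c)
def rel(uv,z): p=plane(uv,z,m); return np.round((np.c_[p,np.full(len(p),z)]-T)@R*1000,1)
print(rel([[281.4,149.8]],.078))
k=yel(im);rows=[45,100,180]
for r in rows: x=np.nonzero(k[r])[0]; print(r,x.min(),x.max(),rel([[x.min(),r],[x.max(),r]],.078).tolist())
k=red(im)
for r in [100,130,170,230]: x=np.nonzero(k[r])[0]; print(r,x.min(),x.max(),rel([[x.min(),r],[x.max(),r]],.013).tolist())
E
```

```text
[[   0    0   82   48 2553]
 [  19   11   45   37 1383]] [[40.19702311 19.55503329]
 [41.0592914  30.78235719]]
[[-52.7  75.4   0.3]]
45 205 354 [[-90.7, 75.4, -27.4], [-90.7, 75.4, 26.7]]
100 209 352 [[-71.5, 75.4, -27.1], [-71.5, 75.4, 27.0]]
180 214 348 [[-40.5, 75.4, -26.9], [-40.5, 75.3, 27.1]]
100 193 373 [[-70.3, 140.4, -48.0], [-70.3, 140.4, 50.5]]
130 195 371 [[-54.2, 140.4, -48.0], [-54.1, 140.4, 50.5]]
170 198 368 [[-31.5, 140.4, -47.9], [-31.4, 140.3, 50.4]]
230 202 364 [[5.5, 140.3, -47.9], [5.6, 140.3, 50.5]]
```

Request:
servo_tool([
  [0,0.15,0,0,255],
  [0,0,0,0,255],
  [0,0,0,0,0],
  [0,0,0,0,0],
  [0,0,0,0,0],
  [0,0,0,0,0],
  [0,0,0,0,0],
  [0,-1,0,0,0],
  [0,-3,0,0,0],
  [0,-3,0,0,0],
  [0,-3,0,0,0],
  [1.8,0,3,0,0],
  [1.8,0,3,0,0],
  [1.8,0,3,0,0],
  [1.8,0,3,0,0],
  [1.8,0,3,0,0],
  [1.8,0,3,0,0],
  [1.7,0,3.1,0,0],
  [0,0,0,-7.1,0],
  [0,0,0,-7.1,0],
])

```text
time_s: 10.7
tool_pos: [0.4984, -0.2124, 0.2529]
eef_rot: [[-0.997, 0.001, 0.074], [-0.074, -0.001, -0.997], [-0.001, -1.0, 0.001]]
force: [0.2, -0.7, 0.5]
grip_width: 0.0855
```

Request:
servo_tool([
  [0,0,0,-7.1,0],
  [0,0,0,-7.1,0],
  [0,0,0,-7.1,0],
  [0,0,0,0,0],
])

```text
time_s: 11.03
tool_pos: [0.4997, -0.2107, 0.2528]
eef_rot: [[-0.902, 0.001, 0.431], [-0.431, -0.001, -0.902], [-0.001, -1.0, 0.001]]
force: [-0.5, 0.3, 0.2]
grip_width: 0.0853
```

```bash
python3 - <<'E'
from h import *
s=st();R=np.array(s['eef_rot']);T=s['tool_pos']
m=ctrl.camera_model("wrist");im=ctrl.get_image("wrist");cv2.imwrite("pics/w5.png",im[:,:,::-1])
for t in["handle","handle_tip"]:
    for d in ctrl.landmark_of(t,"wrist")[:1]: print(t,np.round(d['at'],4),round(d['confidence'],2),'tool',np.round(R.T@(d['at']-T)*1000,1))
c,wh,a,k=rect(blu(im),.055,m);print('blue',c,wh,a)
go([.499,-.210],25.5,.104)
E
```

```text
t 11.03 tcp [ 0.4997 -0.2107  0.2528] head 25.52 F [-0.5  0.3  0.2] w 0.0853
handle [ 0.499  -0.211   0.0519] 0.78 tool [ 9.000e-01  2.009e+02 -2.000e-01]
handle_tip [ 0.6117 -0.1557  0.0477] 0.72 tool [-124.6  205.1   -1.6]
blue [ 0.49577301 -0.21099762] [101.77912903  19.75788116] 25.470392
shift cm [ 0.05 14.83 -0.09] spin -0.24
```

View pics/w5.png

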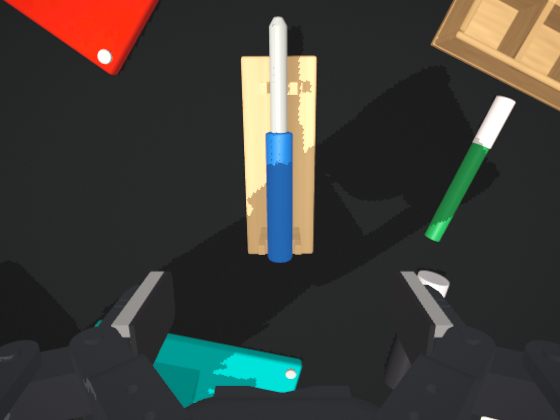

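The handle lies straight along the tool axis, bar up, grip from (279,132) to (279,262). Descending to grip it.

Request:
servo_tool([
  [0,3.5,0,0,0],
  [0,3.5,0,0,0],
  [0,3.5,0,0,0],
  [0,2.8,0,0,0],
  [0,1.5,0,0,0],
  [0,0,0,0,255],
  [0,0,0,0,255],
  [0,0,0,0,255],
  [0,0,0,0,255],
  [0,0,0,0,255],
  [0,0,0,0,255],
  [0,0,0,0,255],
  [0,0,0,0,255],
  [0,0,0,0,255],
  [0,0,0,0,255],
  [0,-1,0,0,255],
  [0,-2,0,0,255],
  [0,-3,0,0,255],
  [0,-3,0,0,255],
  [0,0,0,0,255],
], newtons=80)

```text
time_s: 12.85
tool_pos: [0.5034, -0.2127, 0.2015]
eef_rot: [[-0.903, 0.012, 0.429], [-0.429, -0.007, -0.903], [-0.008, -1.0, 0.011]]
force: [1.3, -1.5, 1.0]
grip_width: 0.0176
```

```bash
python3 - <<'E'
from h import *
s=st();R=np.array(s['eef_rot']);T=s['tool_pos']
m=ctrl.camera_model("wrist");im=ctrl.get_image("wrist");cv2.imwrite("pics/w6.png",im[:,:,::-1])
for t in["handle","handle_tip"]:
    for d in ctrl.landmark_of(t,"wrist")[:1]: print(t,np.round(d['at'],4),round(d['confidence'],2),'tool',np.round(R.T@(d['at']-T)*1000,1))
ctrl.get_image("scene");ctrl.get_image("top")
for c in("scene","top"):
  for t in["socket_mouth","jack","lift_point"]:
    print(c,t,[(np.round(d['at'],4).tolist(),round(d['confidence'],2)) for d in ctrl.landmark_of(t,c)if d['at'][0]>.45][:2])
im=ctrl.get_image("top");mm=ctrl.camera_model("top");c,wh,a,k=rect(red(im),.012,mm);print('red',c,wh,a)
E
```

```text
t 12.85 tcp [ 0.5034 -0.2127  0.2015] head 25.42 F [ 1.3 -1.5  1. ] w 0.0176
handle [ 0.4989 -0.2151  0.1475] 0.74 tool [ 5.5 54.  -0.4]
scene socket_mouth [([0.5951, -0.0128, 0.0968], 0.68)]
scene jack [([0.6559, -0.0253, -0.0012], 0.9)]
scene lift_point [([0.7099, -0.0338, 0.0748], 0.8)]
top socket_mouth [([0.5966, -0.0145, 0.1017], 0.75)]
top jack [([0.656, -0.0199, -0.0015], 0.56)]
top lift_point [([0.7099, -0.0337, 0.0713], 0.93)]
red [ 0.63329285 -0.019779  ] [100.19471741 210.20526123] -10.288984
```

View pics/w6.png

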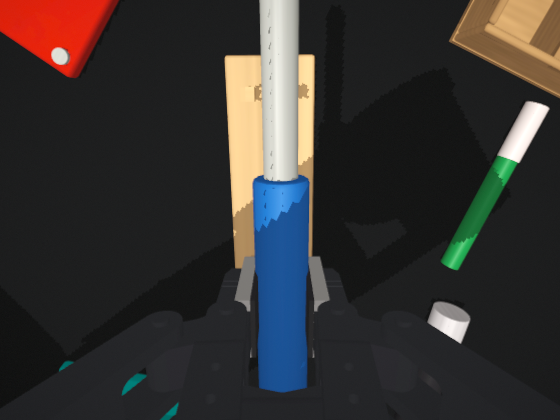

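The handle is in the fingers: shoulder at row 180, bar centred on columns 279–281. I'll compute its yaw and pitch in the grasp.

```bash
python3 - <<'E'
from h import *
m=ctrl.camera_model("wrist");s=ctrl.get_state();R=np.array(s['eef_rot']);T=s['tool_pos'];im=cv2.imread("pics/w6.png")[:,:,::-1].copy()
K=np.array(m['mtx']);Rc=cv2.Rodrigues(np.array(m['rvec'],float))[0];C=-Rc.T@np.array(m['tvec']).ravel()
h,sa,v=hsv(im)
def ray(u,r): d=Rc.T@np.linalg.inv(K)@[u,r,1]; return R.T@(d/np.linalg.norm(d))
Ct=R.T@(C-T)
def an(r,mask,rad):
    x=np.nonzero(mask[r,200:360])[0]+200; x=x[np.abs(x-280)<40]; a,b=ray(x.min(),r),ray(x.max()+1,r)
    ang=np.arccos(a@b)/2; dist=rad/np.sin(ang); c=(a+b);c/=np.linalg.norm(c); print(r,x.min(),x.max(),np.round((Ct+c*dist)*1000,1))
bar=(sa<40)&(v>100);bl=blu(im)
for r in(5,40,90,140,165): an(r,bar,.006)
for r in(195,220,250,300,350): an(r,bl,.010)
E
```

```text
5 260 298 [-99.9  56.9  -0.8]
40 260 297 [-90.  57.  -1.]
90 262 297 [-74.9  59.2  -0.7]
140 263 297 [-58.6  57.8  -0.6]
165 264 297 [-49.7  59.   -0.4]
195 254 308 [-38.4  59.9  -0.2]
220 254 308 [-29.7  57.2  -0.3]
250 255 307 [-17.2  58.7  -0.3]
300 258 305 [ 8.7 65.9 -0.1]
350 258 307 [24.5 54.5  0.3]
```

Request:
servo_tool([
  [-0.3,0,-2.3,0,255],
  [-0.4,0,-2.6,0,255],
  [-0.5,0,-3.2,0,255],
  [-0.5,0,-3.2,0,255],
  [-0.5,0,-3.2,0,255],
  [-0.5,0,-3.2,0,255],
  [-0.5,0,-3.2,0,255],
  [-0.5,0,-2.4,0,255],
  [0,0,0,6,255],
  [0,0,0,6,255],
  [0,0,0,6,255],
  [0,0,0,6,255],
  [0,0,0,6,255],
  [0,0,0,6,255],
  [0,1.5,0,0,255],
  [0,1.5,0,0,255],
  [0,1.5,0,0,255],
  [0,0,0,0,255],
  [0,0,0,0,255],
])

```text
time_s: 15.03
tool_pos: [0.4322, 0.0159, 0.148]
eef_rot: [[-0.983, -0.003, -0.184], [0.184, 0.0, -0.983], [0.003, -1.0, 0.0]]
force: [0.1, 0.2, -1.1]
grip_width: 0.0178
```

```bash
python3 - <<'E'
from h import *
s=st();R=np.array(s['eef_rot']);T=s['tool_pos']
print('tip est',T+R@[-.1195,.0565,-.0009])
m=ctrl.camera_model("wrist");im=ctrl.get_image("wrist");im2=ctrl.get_image("top")
cv2.imwrite("pics/w7.png",np.hstack([cv2.resize(im,(480,360)),cv2.resize(im2[80:260,240:400],(320,360))])[:,:,::-1])
for c in("wrist","top"):
  for t in["socket_mouth","handle_tip"]:
    for d in ctrl.landmark_of(t,c)[:3]:
      if d['at'][0]>.45: print(c,t,np.round(d['at'],4),round(d['confidence'],2),'tool',np.round(R.T@(d['at']-T)*1000,1))
E
```

```text
t 15.03 tcp [0.4322 0.0159 0.148 ] head -10.59 F [ 0.1  0.2 -1.1] w 0.0178
tip est [ 0.54965747 -0.00511393  0.09116101]
top socket_mouth [ 0.5901 -0.0155  0.1031] 0.74 tool [-161.1   44.4    1.9]
top handle_tip [ 0.5552 -0.0092  0.0933] 0.44 tool [-125.7   54.3    2.1]
top handle_tip [ 0.7062 -0.0337  0.0025] 0.23 tool [-278.9  144.7   -1.6]
```

View pics/w7.png

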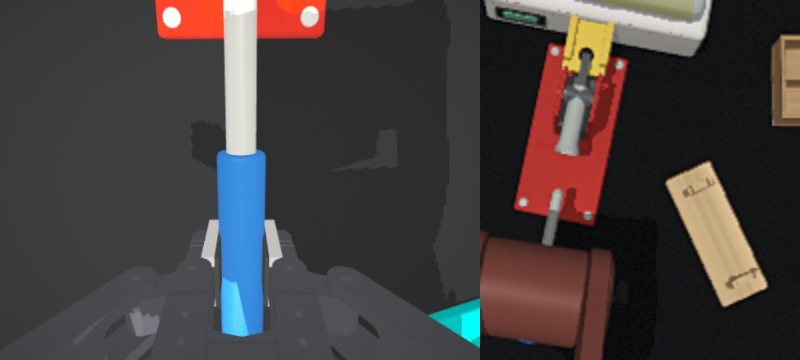

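The view shows the bar in line with the jack's base. The base's rear corners are at about (157,37) and (326,37) in the scaled picture, and the tip is about 4 cm from the mouth. I'll work out the bore axis from the base.

```bash
python3 - <<'E'
from h import *
m=ctrl.camera_model("wrist");s=ctrl.get_state();R=np.array(s['eef_rot']);T=s['tool_pos'];im=ctrl.get_image("wrist")
def rel(uv,z): p=plane(uv,z,m); return np.round((np.c_[p,np.full(len(p),z)]-T)@R*1000,1)
k=red(im)
for r in(5,20,34): x=np.nonzero(k[r])[0]; print(r,x.min(),x.max(),rel([[x.min(),r],[x.max()+1,r]],.012).tolist())
for c in(200,240,320,360): y=np.nonzero(k[:,c])[0].max()+1; print(c,y,rel([[c,y]],.012).tolist())
mt=ctrl.camera_model("top");it=ctrl.get_image("top");c,wh,a,_=rect(red(it),.012,mt);print('red top',c,wh,a)
E
```

```text
5 183 378 [[-116.4, 137.9, -49.2], [-116.4, 137.9, 49.6]]
20 184 378 [[-109.6, 137.9, -49.2], [-109.5, 137.9, 50.1]]
34 185 377 [[-103.0, 137.9, -49.2], [-103.0, 137.9, 50.1]]
200 51 [[-94.9, 137.9, -42.0]]
240 51 [[-94.9, 137.9, -21.2]]
320 51 [[-94.9, 137.9, 20.5]]
360 50 [[-95.4, 137.9, 41.3]]
red top [ 0.63306885 -0.0197001 ] [100.17492676 209.71255493] -10.246068
```

Request:
servo_tool([
  [0,-0.5,0.1,0,255],
  [0,-0.35,0,0,255],
  [0,0,0,0,255],
  [-1,0,0,0,255],
  [-1.2,0,0,0,255],
  [-1,0,0,0,255],
  [-0.5,0,0,0,255],
  [-0.4,0,0,0,255],
  [-0.4,0,0,0,255],
  [-0.4,0,0,0,255],
  [0,0,0,0,255],
])

```text
time_s: 16.35
tool_pos: [0.4816, 0.0057, 0.1572]
eef_rot: [[-0.983, 0.0, -0.184], [0.184, -0.0, -0.983], [-0.0, -1.0, 0.0]]
force: [-0.1, 0.0, -1.8]
grip_width: 0.0176
```

```bash
python3 - <<'E'
from h import *
s=st();R=np.array(s['eef_rot']);T=s['tool_pos']
print('tip est',T+R@[-.1195,.0565,-.0009])
im2=ctrl.get_image("top");mt=ctrl.camera_model("top");c,wh,a,_=rect(red(im2),.012,mt);print('red top',c,wh,a)
E
```

```text
t 16.35 tcp [0.4816 0.0057 0.1572] head -10.59 F [-0.1  0.  -1.8] w 0.0176
tip est [ 0.59923456 -0.0153579   0.10074093]
red top [ 0.65039795 -0.05395095] [ 42.01335144 164.42825317] -12.407359
```

Request:
servo_tool([
  [-0.4,0,0,0,255],
  [-0.4,0,0,0,255],
  [-0.4,0,0,0,255],
  [-0.4,0,0,0,255],
  [0,0,0,0,255],
])

```text
time_s: 16.82
tool_pos: [0.4978, 0.0027, 0.1575]
eef_rot: [[-0.983, 0.001, -0.184], [0.184, -0.0, -0.983], [-0.001, -1.0, -0.0]]
force: [-0.5, -0.1, -1.4]
grip_width: 0.0174
```

Request:
servo_tool([
  [-0.5,0,0,0,255],
  [-0.5,0,0,0,255],
  [-0.5,0,0,0,255],
  [-0.5,0,0,0,255],
  [0,0,0,0,255],
])

```text
time_s: 17.23
tool_pos: [0.5176, -0.001, 0.1575]
eef_rot: [[-0.983, 0.001, -0.184], [0.184, -0.0, -0.983], [-0.001, -1.0, -0.0]]
force: [0.5, 0.7, -1.4]
grip_width: 0.0176
```

```bash
python3 - <<'E'
from h import *
s=st();R=np.array(s['eef_rot']);T=s['tool_pos']
print('tip est',T+R@[-.1195,.0565,-.0009])
im=ctrl.get_image("wrist");im2=ctrl.get_image("scene")
m=ctrl.camera_model("wrist")
def rel(uv,z): p=plane(uv,z,m); return np.round((np.c_[p,np.full(len(p),z)]-T)@R*1000,1)
k=red(im)
for r in(20,60,90): x=np.nonzero(k[r])[0]; print(r,x.min(),x.max(),rel([[x.min(),r],[x.max()+1,r]],.012).tolist())
for c in(200,240,320,360): y=np.nonzero(k[:,c])[0].max()+1; print(c,y,rel([[c,y]],.012).tolist())
cv2.imwrite("pics/w8.png",np.hstack([cv2.resize(im,(400,300)),cv2.resize(im2[120:340,140:460],(400,300))])[:,:,::-1])
E
```

```text
t 17.23 tcp [ 0.5176 -0.001   0.1575] head -10.6 F [ 0.5  0.7 -1.4] w 0.0176
tip est [ 0.63531692 -0.02208723  0.1011196 ]
20 185 371 [[-109.6, 145.6, -50.4], [-109.6, 145.6, 48.2]]
60 188 369 [[-89.9, 145.6, -50.3], [-89.9, 145.6, 48.5]]
90 190 367 [[-74.4, 145.6, -50.3], [-74.3, 145.5, 48.5]]
200 201 [[-10.2, 145.5, -48.9]]
240 202 [[-9.5, 145.5, -24.7]]
320 201 [[-10.1, 145.5, 23.8]]
360 199 [[-11.4, 145.5, 48.0]]
```

View pics/w8.png

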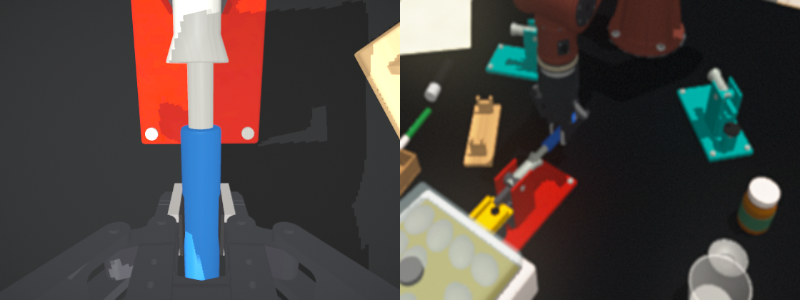

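The bar is in the socket, mouth at about (197,62) and shoulder at (201,128) scaled. About 30 mm remain.

Request:
servo_tool([
  [-0.5,0,0,0,255],
  [-0.5,0,0,0,255],
  [-0.5,0,0,0,255],
  [-0.5,0,0,0,255],
  [-0.4,0,0,0,255],
  [-0.3,0,0,0,255],
  [0,0,0,0,255],
])

```text
time_s: 17.92
tool_pos: [0.5437, -0.0058, 0.1573]
eef_rot: [[-0.983, 0.001, -0.184], [0.184, 0.0, -0.983], [-0.001, -1.0, -0.0]]
force: [0.7, -0.2, -2.0]
grip_width: 0.018
```

Request:
servo_tool([
  [-0.1,0,0,0,255],
  [-0.1,0,0,0,255],
  [0,0,0,0,255],
])

```text
time_s: 18.17
tool_pos: [0.5448, -0.0061, 0.1571]
eef_rot: [[-0.983, -0.0, -0.184], [0.184, 0.0, -0.983], [0.0, -1.0, 0.0]]
force: [0.5, -0.2, -1.2]
grip_width: 0.0174
```

```bash
cat > see.py <<'E'
from h import *
import sys
s=st();R=np.array(s['eef_rot']);T=s['tool_pos']
im=ctrl.get_image("wrist");im2=ctrl.get_image("top")
cv2.imwrite(f"pics/{sys.argv[1]}.png",np.hstack([cv2.resize(im,(400,300)),cv2.resize(im2[60:210,200:400],(400,300))])[:,:,::-1])
for c in("wrist","top"):
  for t in["lift_point","jack","rocker","socket_mouth","handle"]:
    for d in ctrl.landmark_of(t,c)[:1]: print(c,t,np.round(d['at'],4),round(d['confidence'],2))
m=ctrl.camera_model("wrist")
def rel(uv,z): p=plane(uv,z,m); return np.round((np.c_[p,np.full(len(p),z)]-T)@R*1000,1)
k=red(im)
for c in(210,350):
    y=np.nonzero(k[:,c])[0]
    if len(y): print('rear edge',c,y.max()+1,rel([[c,y.max()+1]],.012).tolist())
h,sa,v=hsv(im);b=blu(im)[:,281];y=np.nonzero(b)[0];print('shoulder row',y.min(),rel([[281,y.min()]],T[2]-.047).tolist())
E
python3 see.py w9
```

```text
t 18.17 tcp [ 0.5448 -0.0061  0.1571] head -10.59 F [ 0.5 -0.2 -1.2] w 0.0174
wrist jack [ 0.6576 -0.0229 -0.0044] 0.79Traceback (most recent call last):
  File "see.py", line 8, in <module>
    for d in ctrl.landmark_of(t,c)[:1]: print(c,t,np.round(d['at'],4),round(d['confidence'],2))
             ~~~~~~~~~~~~~~~~^^^^^
ValueError: it knows: carton, cup, dish, handle, handle_tip, incubator, jack, jack_grip, jar, lift_point, marker, ram, rest, saddle, socket_end, socket_mouth, torch
```

View pics/w9.png

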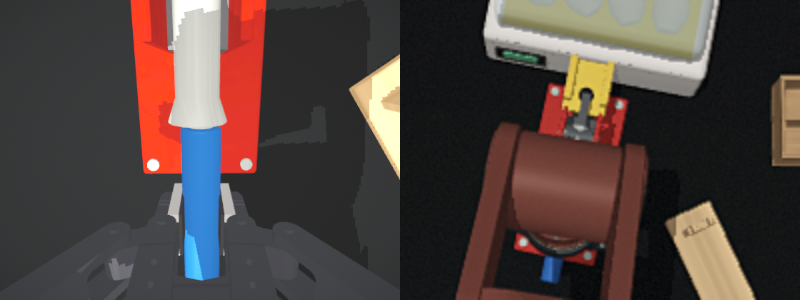

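The socket mouth is at row 125 (scaled) and the blue shoulder is right at it. I'll push the last millimetres while watching the force.

Request:
servo_tool([
  [-0.1,0,0,0,255],
  [-0.1,0,0,0,255],
  [0,0,0,0,255],
])

```text
time_s: 18.62
tool_pos: [0.5469, -0.0065, 0.1572]
eef_rot: [[-0.983, -0.0, -0.184], [0.184, 0.0, -0.983], [0.0, -1.0, -0.0]]
force: [-0.4, 1.5, -2.1]
grip_width: 0.0176
```

Request:
servo_tool([
  [-0.1,0,0,0,255],
  [0,0,0,0,255],
])

```text
time_s: 18.78
tool_pos: [0.5478, -0.0066, 0.1572]
eef_rot: [[-0.983, -0.0, -0.184], [0.184, 0.0, -0.983], [0.0, -1.0, -0.0]]
force: [-0.1, 1.1, -2.3]
grip_width: 0.0178
```

```bash
sed -i 's/"rocker",//' see.py; python3 see.py w10
```

```text
t 18.78 tcp [ 0.5478 -0.0066  0.1572] head -10.59 F [-0.1  1.1 -2.3] w 0.0178
wrist jack [ 0.6576 -0.023  -0.0051] 0.85
wrist socket_mouth [ 0.5938 -0.011   0.0998] 0.81
wrist handle [ 0.5455 -0.01    0.103 ] 0.79
top lift_point [ 0.7103 -0.0351  0.0723] 0.84
top jack [ 0.6554 -0.02   -0.0025] 0.76
top socket_mouth [ 0.2776 -0.2556  0.0984] 0.89
top handle [ 7.030e-01 -3.434e-01 -4.000e-04] 0.7
rear edge 210 248 [[19.4, 145.2, -44.7]]
rear edge 350 247 [[18.9, 145.2, 43.5]]
shoulder row 189 [[-44.0, 47.0, 0.1]]
```

Request:
servo_tool([
  [-0.1,0,0,0,255],
  [0,0,0,0,255],
])

```text
time_s: 19.45
tool_pos: [0.5486, -0.0067, 0.157]
eef_rot: [[-0.983, -0.001, -0.184], [0.184, 0.0, -0.983], [0.001, -1.0, -0.0]]
force: [-0.8, 1.1, -1.9]
grip_width: 0.0175
```

Request:
servo_tool([
  [-0.1,0,0,0,255],
  [0,0,0,0,255],
])

```text
time_s: 19.62
tool_pos: [0.5494, -0.0068, 0.1569]
eef_rot: [[-0.983, -0.001, -0.184], [0.184, 0.001, -0.983], [0.001, -1.0, -0.0]]
force: [-1.5, 1.9, -1.9]
grip_width: 0.0179
```

Request:
servo_tool([
  [-0.05,0,0,0,255],
  [0,0,0,0,255],
])

```text
time_s: 19.78
tool_pos: [0.5497, -0.0068, 0.1568]
eef_rot: [[-0.983, -0.002, -0.184], [0.184, 0.001, -0.983], [0.002, -1.0, -0.0]]
force: [-1.8, 2.9, -2.1]
grip_width: 0.0177
```

```bash
python3 see.py w11
```

```text
t 19.78 tcp [ 0.5497 -0.0068  0.1568] head -10.58 F [-1.8  2.9 -2.1] w 0.0177
wrist jack [ 0.6572 -0.0225 -0.0025] 0.94
wrist socket_mouth [ 0.5961 -0.0106  0.0981] 0.98
top lift_point [ 0.6659 -0.0272  0.0998] 0.69
top jack [ 0.2598 -0.1937  0.0019] 0.96
top socket_mouth [0.2178 0.2298 0.1029] 0.71
top handle [ 0.5526 -0.0041  0.0976] 0.68
rear edge 210 250 [[20.3, 144.9, -44.5]]
rear edge 350 250 [[20.4, 144.8, 43.9]]
shoulder row 195 [[-42.3, 46.9, 0.4]]
```

```bash
python3 - <<'E'
from h import *
m=ctrl.camera_model("wrist");s=st();R=np.array(s['eef_rot']);T=s['tool_pos']
P=[(x,y) for y in(47,45,43.5,42) for x in(-46.7,-45.5,-44.5)]
q=cv2.projectPoints(np.array([T+R@[x/1000,y/1000,0] for x,y in P]),np.array(m['rvec'],float),np.array(m['tvec'],float),np.array(m['mtx']),None)[0][:,0]
for p,u in zip(P,q): print(p,np.round(u,1))
a=cv2.imread("pics/w11.png")[100:200,120:280];b=cv2.imread("pics/w10.png")[100:200,120:280];print('left w10 right w11')
cv2.imwrite("pics/cmp.png",cv2.resize(np.hstack([b,a]),(800,250)))
im=ctrl.get_image("wrist");col=im[170:215,278:284].mean(1).round().astype(int)
for i in range(10,36,1):print(170+i,col[i].tolist(),end=' ')
bl=blu(im)
for r in(185,192,196,200,210):x=np.nonzero(bl[r])[0];print(r,(x.min(),x.max()) if len(x) else None)
E
```

```text
t 20.28 tcp [ 0.55   -0.0071  0.157 ] head -10.59 F [-1.9  2.6 -2.8] w 0.0174
(-46.7, 47) [280.7 181.1]
(-45.5, 47) [280.7 184.7]
(-44.5, 47) [280.7 187.7]
(-46.7, 45) [280.7 182.5]
(-45.5, 45) [280.7 186.2]
(-44.5, 45) [280.7 189.2]
(-46.7, 43.5) [280.7 183.6]
(-45.5, 43.5) [280.7 187.3]
(-44.5, 43.5) [280.7 190.4]
(-46.7, 42) [280.7 184.8]
(-45.5, 42) [280.7 188.5]
(-44.5, 42) [280.7 191.6]
left w10 right w11
180 [226, 227, 220] 181 [226, 227, 220] 182 [227, 228, 220] 183 [227, 228, 220] 184 [227, 228, 220] 185 [227, 228, 220] 186 [227, 228, 220] 187 [227, 228, 221] 188 [227, 228, 221] 189 [228, 228, 221] 190 [227, 228, 221] 191 [227, 228, 221] 192 [227, 227, 220] 193 [222, 222, 215] 194 [201, 205, 212] 195 [73, 146, 220] 196 [56, 140, 221] 197 [56, 140, 220] 198 [56, 140, 221] 199 [56, 139, 220] 200 [56, 140, 221] 201 [56, 140, 221] 202 [56, 140, 221] 203 [56, 140, 221] 204 [56, 140, 221] 205 [56, 140, 221] 185 None
192 (np.int64(304), np.int64(308))
196 (np.int64(254), np.int64(308))
200 (np.int64(254), np.int64(308))
210 (np.int64(254), np.int64(308))
```

```bash
python3 - <<'E'
from h import *
im=ctrl.get_image("wrist")
for n,i in(("w6",cv2.imread("pics/w6.png")[:,:,::-1].copy()),("now",im)):
    b=blu(i)|(hsv(i)[0]>95)&(hsv(i)[0]<125)&(hsv(i)[1]>80)
    for c in(272,282,292):
        y=np.nonzero(b[:,c])[0];print(n,c,y.min(),y.max())
E
```

```text
w6 272 181 390
w6 282 181 392
w6 292 180 390
now 272 195 390
now 282 195 392
now 292 194 390
```

Request:
servo_tool([
  [-0.1,0,-0.1,0,255],
  [0,0,0,0,255],
])

```text
time_s: 20.55
tool_pos: [0.5518, -0.0065, 0.1572]
eef_rot: [[-0.983, 0.001, -0.184], [0.184, -0.0, -0.983], [-0.001, -1.0, 0.0]]
force: [-1.5, 1.5, -3.8]
grip_width: 0.0177
```

```bash
python3 see.py w12
```

```text
t 20.55 tcp [ 0.5518 -0.0065  0.1572] head -10.59 F [-1.5  1.5 -3.8] w 0.0177
wrist socket_mouth [ 0.5933 -0.013   0.1009] 0.64
wrist handle [ 0.5498 -0.0106  0.1023] 0.7
top lift_point [ 0.7062 -0.0334  0.0708] 0.73
top jack [ 6.542e-01 -2.400e-02  4.000e-04] 0.92
top socket_mouth [0.2165 0.2297 0.1005] 0.81
top handle [ 0.5538 -0.0018  0.1012] 0.4
rear edge 210 254 [[23.7, 145.2, -45.0]]
rear edge 350 252 [[22.5, 145.2, 43.7]]
shoulder row 201 [[-39.8, 47.0, 0.1]]
```

Request:
servo_tool([
  [-0.1,0,0,0,255],
  [0,0,0,0,255],
])

```text
time_s: 21.22
tool_pos: [0.5521, -0.0065, 0.1571]
eef_rot: [[-0.983, -0.001, -0.184], [0.184, 0.0, -0.983], [0.001, -1.0, 0.0]]
force: [-1.9, 1.2, -3.4]
grip_width: 0.0172
```

Request:
servo_tool([
  [-0.1,0,0,0,255],
  [0,0,0,0,255],
])

```text
time_s: 21.38
tool_pos: [0.5528, -0.0066, 0.1569]
eef_rot: [[-0.983, -0.002, -0.184], [0.184, 0.0, -0.983], [0.002, -1.0, 0.0]]
force: [-3.0, 1.9, -4.4]
grip_width: 0.0178
```

```bash
python3 see.py w13
```

```text
t 21.38 tcp [ 0.5528 -0.0066  0.1569] head -10.58 F [-3.   1.9 -4.4] w 0.0178
wrist jack [ 0.6583 -0.0233 -0.0036] 0.55
wrist socket_mouth [ 0.5949 -0.0139  0.1011] 0.81
wrist handle [ 0.5492 -0.0071  0.0998] 0.62
top lift_point [ 0.709  -0.0345  0.0675] 0.61
top jack [ 6.567e-01 -2.300e-02 -1.000e-04] 0.77
top socket_mouth [ 0.2749 -0.2584  0.1009] 0.85
top handle [ 0.5546 -0.0028  0.1015] 0.6
rear edge 210 255 [[23.8, 144.9, -44.9]]
rear edge 350 253 [[22.6, 144.9, 43.7]]
shoulder row 204 [[-39.2, 46.9, 0.1]]
```

Request:
servo_tool([
  [0.1,0,0,0,255],
  [0,0,0,0,255],
  [0,0.5,0,0,255],
  [0,0.5,0,0,255],
  [0,0,0,0,255],
], newtons=25)

```text
time_s: 22.3
tool_pos: [0.5535, -0.0067, 0.1488]
eef_rot: [[-0.983, 0.002, -0.184], [0.184, -0.0, -0.983], [-0.002, -1.0, 0.0]]
force: [-8.4, 1.8, 6.4]
grip_width: 0.0178
```

Request:
servo_tool([
  [-0.03,0.4,0,0,255],
  [-0.05,0.4,0,0,255],
  [-0.08,0.4,0,0,255],
  [0,0,0,0,255],
])

```text
time_s: 22.63
tool_pos: [0.555, -0.0068, 0.1378]
eef_rot: [[-0.983, 0.002, -0.183], [0.183, -0.0, -0.983], [-0.002, -1.0, -0.0]]
force: [-10.0, 2.3, 11.6]
grip_width: 0.0174
```

Request:
servo_tool([
  [-0.1,0.4,0,0,255],
  [-0.1,0.3,0,0,255],
  [0,0,0,0,255],
])

```text
time_s: 22.88
tool_pos: [0.5567, -0.0071, 0.1309]
eef_rot: [[-0.983, 0.001, -0.183], [0.183, -0.0, -0.983], [-0.001, -1.0, -0.0]]
force: [-12.0, 1.7, 13.5]
grip_width: 0.0177
```

Request:
servo_tool([
  [0.2,0,0,0,255],
  [0,0,0,0,255],
])

```text
time_s: 23.05
tool_pos: [0.5562, -0.007, 0.1319]
eef_rot: [[-0.983, 0.005, -0.183], [0.183, -0.001, -0.983], [-0.005, -1.0, -0.0]]
force: [-9.2, 2.5, 10.3]
grip_width: 0.0179
```

```bash
python3 see.py w14
```

```text
t 23.05 tcp [ 0.5562 -0.007   0.1319] head -10.57 F [-9.2  2.5 10.3] w 0.0179
wrist jack [ 0.6591 -0.0254 -0.003 ] 0.61
wrist socket_mouth [ 0.5962 -0.0137  0.0862] 0.96
wrist handle [ 0.5549 -0.0101  0.077 ] 0.92
top lift_point [ 0.7082 -0.0362  0.081 ] 0.9
top jack [ 6.559e-01 -1.990e-02 -1.000e-04] 0.97
top socket_mouth [0.2203 0.2316 0.1006] 0.82
top handle [ 0.5556 -0.0051  0.0766] 0.68
rear edge 210 280 [[28.2, 119.7, -40.5]]
rear edge 350 278 [[27.0, 119.7, 39.4]]
shoulder row 229 [[-30.1, 47.2, 0.1]]
```

Request:
servo_tool([
  [0.1,0.4,0,0,255],
  [0,0.3,0,0,255],
  [0,0,0,0,255],
])

```text
time_s: 23.8
tool_pos: [0.5572, -0.0071, 0.126]
eef_rot: [[-0.983, 0.01, -0.184], [0.184, -0.001, -0.983], [-0.01, -1.0, -0.0]]
force: [-7.7, 1.8, 13.4]
grip_width: 0.0178
```

Request:
servo_tool([
  [0,0.4,0,0,255],
  [0,0.2,0,0,255],
  [0,0,0,0,255],
])

```text
time_s: 24.05
tool_pos: [0.5581, -0.0073, 0.121]
eef_rot: [[-0.983, 0.011, -0.184], [0.183, -0.002, -0.983], [-0.012, -1.0, -0.0]]
force: [-7.2, 0.9, 16.3]
grip_width: 0.0176
```

Request:
servo_tool([
  [0,0.4,0,0,255],
  [0,0.1,0,0,255],
  [0,0,0,0,255],
])

```text
time_s: 24.3
tool_pos: [0.5587, -0.0074, 0.1194]
eef_rot: [[-0.983, 0.011, -0.183], [0.183, -0.002, -0.983], [-0.011, -1.0, -0.0]]
force: [-15.3, 2.0, 34.3]
grip_width: 0.0181
```

Request:
servo_tool([
  [0.1,-0.2,0,0,255],
  [0,0,0,0,255],
])

```text
time_s: 24.47
tool_pos: [0.5581, -0.0073, 0.1202]
eef_rot: [[-0.983, 0.014, -0.183], [0.183, -0.002, -0.983], [-0.014, -1.0, -0.0]]
force: [-9.2, 2.0, 24.0]
grip_width: 0.0176
```

```bash
python3 see.py w15; python3 - <<'E'
from h import *
ctrl.get_image("scene")
for t in["lift_point","incubator","jack","socket_mouth","jack_grip"]: print(t,[(np.round(d['at'],4).tolist(),round(d['confidence'],2)) for d in ctrl.landmark_of(t,"scene")][:3])
E
```

```text
t 24.47 tcp [ 0.5581 -0.0073  0.1202] head -10.56 F [-9.2  2.  24. ] w 0.0176
wrist jack [ 0.6608 -0.0237 -0.0044] 0.68
wrist socket_mouth [ 0.5929 -0.0125  0.0807] 0.71
wrist handle [ 0.5544 -0.0113  0.0646] 0.82
top lift_point [ 0.7105 -0.0316  0.0867] 0.88
top jack [ 0.2689  0.2736 -0.001 ] 0.85
top socket_mouth [ 0.2737 -0.2595  0.0982] 0.94
top handle [ 0.5576 -0.0033  0.0661] 0.59
rear edge 210 295 [[30.8, 107.7, -38.5]]
rear edge 350 294 [[30.3, 107.7, 37.5]]
shoulder row 243 [[-24.9, 47.4, 0.1]]
lift_point [([0.71, -0.0336, 0.0918], 0.96)]
incubator [([0.7086, -0.0326, 0.0194], 0.86), ([0.6567, 0.3638, -0.0003], 0.53)]
jack [([0.2629, -0.1979, -0.0017], 0.93), ([0.2749, 0.2703, 0.0032], 0.69), ([0.6563, -0.0267, 0.0025], 0.61)]
socket_mouth [([0.2174, 0.2349, 0.0983], 0.76), ([0.5957, -0.0131, 0.0795], 0.5)]
jack_grip [([0.6546, -0.0253, 0.0966], 0.65)]
```

Request:
servo_tool([
  [0.1,-0.5,0,0,255],
  [0.1,-0.5,0,0,255],
  [0.1,-0.5,0,0,255],
  [0.05,-0.5,0,0,255],
  [0.05,-0.5,0,0,255],
  [0,-0.5,0,0,255],
  [0,-0.5,0,0,255],
  [0,0,0,0,255],
])

```text
time_s: 25.93
tool_pos: [0.5513, -0.0063, 0.1494]
eef_rot: [[-0.983, 0.009, -0.184], [0.184, -0.001, -0.983], [-0.009, -1.0, -0.0]]
force: [5.8, -0.5, -2.3]
grip_width: 0.0177
```

Request:
servo_tool([
  [0,-0.2,0,0,255],
  [0,-0.2,0,0,255],
  [0,0,0,0,255],
])

```text
time_s: 26.18
tool_pos: [0.5497, -0.0061, 0.152]
eef_rot: [[-0.983, 0.004, -0.184], [0.184, -0.001, -0.983], [-0.004, -1.0, -0.0]]
force: [4.9, 0.1, -3.1]
grip_width: 0.0175
```

```bash
python3 see.py w16; python3 - <<'E'
from h import *
ctrl.get_image("scene")
for t in["lift_point","incubator","jack","socket_mouth","jack_grip"]: print(t,[(np.round(d['at'],4).tolist(),round(d['confidence'],2)) for d in ctrl.landmark_of(t,"scene")][:3])
E
```

```text
t 26.18 tcp [ 0.5497 -0.0061  0.152 ] head -10.6 F [ 4.9  0.1 -3.1] w 0.0175
wrist jack [ 0.6586 -0.0241 -0.0007] 0.83
wrist socket_mouth [ 0.5915 -0.0144  0.1012] 0.86
wrist handle [ 0.548  -0.0053  0.0996] 0.77
top lift_point [ 0.7027 -0.0322  0.0689] 0.76
top jack [0.2675 0.271  0.0005] 0.83
top socket_mouth [ 0.2752 -0.2584  0.0996] 0.87
top handle [ 0.7044 -0.3427 -0.0027] 0.71
rear edge 210 256 [[22.5, 139.9, -43.9]]
rear edge 350 255 [[21.9, 139.9, 42.7]]
shoulder row 209 [[-37.1, 47.2, 0.1]]
lift_point [([0.7061, -0.0317, 0.0718], 0.92)]
incubator [([0.7047, -0.0309, 0.0011], 0.87)]
jack [([0.2655, -0.1954, -0.0001], 0.82), ([0.2747, 0.2696, -0.0003], 0.59), ([0.657, -0.0258, 0.0043], 0.55)]
socket_mouth [([0.2175, 0.2361, 0.0984], 0.83), ([0.5886, -0.0123, 0.1004], 0.78), ([0.2763, -0.2566, 0.0996], 0.57)]
jack_grip [([0.6534, -0.0265, 0.1007], 0.96), ([0.2702, 0.2714, 0.0989], 0.9), ([0.2585, -0.1929, 0.0958], 0.77)]
```

```bash
cat > rel.py <<'E'
from h import *
import sys
m=ctrl.camera_model("top")
def an(im,n,zt=.078):
    h,s,v=hsv(im);k=(h>18)&(h<34)&(s>150)&(v>70);k[:80]=0;k[130:]=0;k[:,:270]=0;k[:,325:]=0
    y,x=np.nonzero(k);P=plane(np.c_[x,y],zt,m)
    c,w,a=cv2.minAreaRect((P*1000).astype(np.float32))
    dk=(im.max(2)<60);dk[:100]=0;dk[112:]=0;dk[:,:288]=0;dk[:,300:]=0
    yy,xx=np.nonzero(dk);w8=60-im.max(2)[yy,xx];D=plane([[np.average(xx,weights=w8),np.average(yy,weights=w8)]],zt,m)[0] if len(xx) else None
    r=red(im);r[140:]=0;r[:,:260]=0;r[:,330:]=0;y,x=np.nonzero(r);Q=plane(np.c_[x,y],.012,m);d=np.array([np.cos(np.radians(-10.4)),np.sin(np.radians(-10.4))]);e=np.array([-d[1],d[0]])
    print(n,'tab',np.round(c,1),np.round(w,1),round(a,1),'dot',D,'base front',np.percentile(Q@d,99.5).round(4),'lat',np.round(((Q@e).min(),(Q@e).max()),4),'dot along',None if D is None else (D@d,D@e),'tab front',np.percentile(P@d,1).round(4))
if __name__=="__main__":
    for n in("w9","w12","w14","w15","w16"):
        a=cv2.imread(f"pics/{n}.png")[:,400:,::-1];f=np.full((420,560,3),255,np.uint8);f[60:210,200:400]=cv2.resize(a,(200,150),interpolation=cv2.INTER_AREA);an(f,n,.094 if n=="w15" else .078)
    an(ctrl.get_image("top"),"now")
E
python3 rel.py
```

```text
w9 tab [720.8 -34.7] [53.3 65.3] 81.7 dot [ 0.71532145 -0.03263929] base front 0.7301 lat [0.045  0.1451] dot along (np.float64(0.7094617838465374), np.float64(0.09702614325291989)) tab front 0.6846
w12 tab [720.8 -34.7] [53.3 65.3] 81.7 dot [ 0.71534901 -0.03261399] base front 0.7306 lat [0.045  0.1451] dot along (np.float64(0.7094843292017069), np.float64(0.09705599794783139)) tab front 0.6846
w14 tab [725.2 -35.1] [53.7 65.8] 81.7 dot [ 0.71862452 -0.03430252] base front 0.7305 lat [0.0449 0.1451] dot along (np.float64(0.7130108401823285), np.float64(0.09598650171625689)) tab front 0.6882
w15 tab [722.2 -34.7] [52.8 65.1] 81.7 dot [ 0.71571904 -0.03426962] base front 0.7304 lat [0.0449 0.1451] dot along (np.float64(0.7101471487615194), np.float64(0.09549437075182585)) tab front 0.6851
w16 tab [716.5 -34.6] [52.2 63.9] 81.7 dot [ 0.70897795 -0.03083301] base front 0.7316 lat [0.0442 0.1449] dot along (np.float64(0.7028964313954433), np.float64(0.0976576250881272)) tab front 0.68
now tab [716.8 -34.1] [52.8 65.8] 79.8 dot [ 0.709826   -0.03130792] base front 0.7316 lat [0.0442 0.1449] dot along (np.float64(0.7038162796271464), np.float64(0.0973436097536749)) tab front 0.6799
```

The jack hasn't moved. The incubator's rear feet slid about 4 mm towards the robot during the stroke, the usual arc effect, so the saddle is still under the dot to within about 5 mm. I'll raise the handle fully, re-seat it, then do the final press.

Request:
servo_tool([
  [0,-0.2,0,0,255],
  [-0.1,-0.2,0,0,255],
  [-0.1,0,0,0,255],
  [-0.1,0,0,0,255],
  [0,0,0,0,255],
])

```text
time_s: 27.45
tool_pos: [0.5491, -0.0059, 0.1537]
eef_rot: [[-0.983, -0.006, -0.184], [0.184, 0.001, -0.983], [0.006, -1.0, 0.0]]
force: [-0.6, 0.3, -5.4]
grip_width: 0.0176
```

```bash
python3 see.py w17; python3 - <<'E'
from h import *
im=ctrl.get_image("scene")
for t in["lift_point","socket_mouth","handle"]: print(t,[(np.round(d['at'],4).tolist(),round(d['confidence'],2)) for d in ctrl.landmark_of(t,"scene")][:3])
a=cv2.imread("pics/w17.png")[:,:400]
cv2.imwrite("pics/v17.png",np.hstack([a,cv2.resize(im[180:330,180:380],(400,300))[:,:,::-1]]))
E
```

```text
t 27.45 tcp [ 0.5491 -0.0059  0.1537] head -10.58 F [-0.6  0.3 -5.4] w 0.0176
wrist jack [ 0.6531 -0.024  -0.0054] 0.61
wrist socket_mouth [ 0.5886 -0.0132  0.0969] 0.77
wrist handle [ 0.5455 -0.0052  0.1013] 0.73
top lift_point [ 0.7036 -0.0313  0.0724] 0.73
top jack [ 0.65   -0.0223 -0.0015] 0.91
top socket_mouth [ 0.2763 -0.2579  0.0989] 0.62
top handle [ 0.5503 -0.0019  0.099 ] 0.41
rear edge 210 256 [[21.8, 141.8, -44.6]]
rear edge 350 255 [[21.2, 141.8, 43.2]]
shoulder row 207 [[-39.2, 46.8, 0.1]]
lift_point [([0.706, -0.0328, 0.0735], 0.59)]
socket_mouth [([0.59, -0.0139, 0.0974], 0.77), ([0.2779, -0.259, 0.0987], 0.63), ([0.2187, 0.232, 0.1001], 0.6)]
handle [([0.5459, -0.0054, 0.0999], 0.67), ([0.6532, -0.0276, 0.0962], 0.62)]
```

View pics/v17.png

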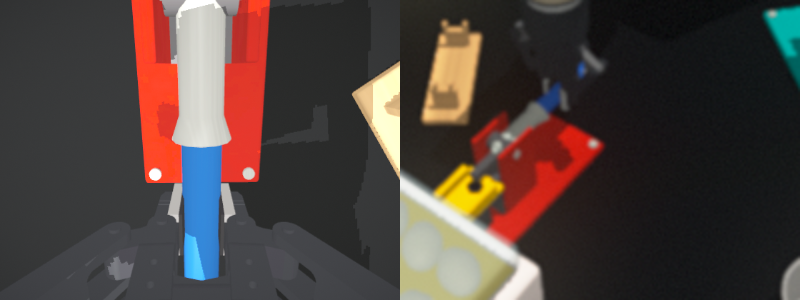

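The socket's lip covers the shoulder at row 147 (scaled), so the bar is fully in. The jack, tab and incubator look right with the front back on the bench. Starting the final press.

Request:
servo_tool([
  [0,0.5,0,0,255],
  [0,0.5,0,0,255],
  [-0.03,0.5,0,0,255],
  [-0.04,0.5,0,0,255],
  [-0.06,0.5,0,0,255],
  [-0.08,0.5,0,0,255],
  [0,0,0,0,255],
])

```text
time_s: 28.73
tool_pos: [0.5553, -0.007, 0.1284]
eef_rot: [[-0.983, 0.005, -0.184], [0.184, -0.001, -0.983], [-0.005, -1.0, 0.0]]
force: [-10.5, 0.8, 10.8]
grip_width: 0.0178
```

Request:
servo_tool([
  [0,0.4,0,0,255],
  [0,0.3,0,0,255],
  [0,0,0,0,255],
])

```text
time_s: 28.98
tool_pos: [0.5567, -0.0072, 0.1227]
eef_rot: [[-0.983, 0.008, -0.183], [0.183, -0.001, -0.983], [-0.008, -1.0, -0.0]]
force: [-8.6, 2.0, 12.3]
grip_width: 0.0181
```

Request:
servo_tool([
  [0.05,0.3,0,0,255],
  [0,0.1,0,0,255],
  [0,0,0,0,255],
])

```text
time_s: 29.23
tool_pos: [0.5571, -0.0074, 0.1201]
eef_rot: [[-0.983, 0.01, -0.184], [0.184, -0.002, -0.983], [-0.01, -1.0, 0.0]]
force: [-10.5, -0.2, 16.7]
grip_width: 0.0174
```

Request:
servo_tool([
  [0,0.2,0,0,255],
  [0,0,0,0,255],
])

```text
time_s: 29.4
tool_pos: [0.5574, -0.0074, 0.1194]
eef_rot: [[-0.983, 0.01, -0.184], [0.184, -0.002, -0.983], [-0.01, -1.0, 0.0]]
force: [-11.9, 0.1, 24.5]
grip_width: 0.018
```

Request:
servo_tool([
  [0,0,0,0,255],
  [0,0,0,0,255],
  [0,0,0,0,255],
  [0,0,0,0,255],
  [0,0,0,0,255],
  [0,0,0,0,255],
])

```text
time_s: 29.9
tool_pos: [0.5574, -0.0074, 0.1195]
eef_rot: [[-0.983, 0.01, -0.184], [0.184, -0.002, -0.983], [-0.01, -1.0, 0.0]]
force: [-11.9, 1.2, 24.1]
grip_width: 0.0179
```

```bash
python3 see.py w18; python3 - <<'E'
from h import *
from rel import an
an(ctrl.get_image("top"),"now",.094)
ctrl.get_image("scene")
for t in["lift_point","incubator","jack","socket_mouth","jack_grip","jar","cup","dish","carton","marker","torch"]: print(t,[(np.round(d['at'],3).tolist(),round(d['confidence'],2)) for d in ctrl.landmark_of(t,"scene")][:3])
st()
E
```

```text
t 29.9 tcp [ 0.5574 -0.0074  0.1195] head -10.6 F [-11.9   1.2  24.1] w 0.0179
wrist jack [ 0.6559 -0.0255 -0.005 ] 0.6
wrist socket_mouth [ 0.5941 -0.0124  0.078 ] 0.85
wrist handle [ 0.5525 -0.0065  0.0654] 0.6
top jack [0.2654 0.2719 0.0017] 0.85
top socket_mouth [ 0.2759 -0.2595  0.0998] 0.8
top handle [ 5.675e-01  3.637e-01 -5.000e-04] 0.67
rear edge 210 296 [[31.1, 107.1, -38.4]]
rear edge 350 295 [[30.6, 107.2, 37.4]]
shoulder row 246 [[-23.8, 47.2, 0.1]]
now tab [717.8 -34.1] [52.8 65.3] 82.2 dot [ 0.71155847 -0.03188781] base front 0.7291 lat [0.0439 0.1442] dot along (np.float64(0.7056249735511834), np.float64(0.09708598504907087)) tab front 0.6809
lift_point [([0.706, -0.034, 0.089], 0.77)]
incubator [([0.707, -0.03, 0.09], 0.28), ([0.418, -0.39, 0.002], 0.24)]
jack [([0.656, -0.025, -0.0], 0.98), ([0.271, 0.267, 0.003], 0.77), ([0.264, -0.195, 0.0], 0.69)]
socket_mouth [([0.594, -0.015, 0.077], 0.75), ([0.218, 0.235, 0.1], 0.64), ([0.418, -0.392, 0.001], 0.58)]
jack_grip [([0.655, -0.023, 0.094], 0.78), ([0.268, 0.266, 0.097], 0.69)]
jar [([0.458, 0.391, -0.001], 0.58), ([0.655, -0.024, 0.0], 0.44)]
cup [([0.66, 0.362, 0.002], 0.66), ([0.463, 0.393, 0.0], 0.33)]
dish [([0.569, 0.37, -0.001], 0.85)]
carton [([0.708, -0.338, -0.002], 0.63)]
marker [([0.494, -0.209, -0.002], 0.71), ([0.574, -0.348, -0.0], 0.59)]
torch [([0.419, -0.39, -0.002], 0.57), ([0.57, -0.349, -0.004], 0.47), ([0.594, -0.018, 0.077], 0.17)]
t 31.05 tcp [ 0.5573 -0.0074  0.1195] head -10.6 F [-12.2   0.1  23.3] w 0.0178
```

```bash
python3 -c "
from bench import ctrl
print(ctrl.hand_in())"
```

```text
the job is handed in; nothing more can be done
None
```

I handed the job in at about 31 s with the jack in place under the tab, the handle fully in, and the fingers still holding it down. No final verdict came back.

- **Placing:** The red jack's saddle was within about 1 mm of the dot when set down. Its heading was within about 0.5° of straight away from the incubator's front.
- **Handle:** The bar went in until it would go no further and the force rose. The socket's lip covers the grip's shoulder.
- **Test stroke:** It went fully down to the stop, where the force jumped to 34 N and the socket mouth dropped about 20 mm. It then came fully back up, with the mouth at about 0.10 m and the front back on the bench.
- **Final press:** The handle is held at the stop with about 24 N. The lift point reads about 0.089 m, roughly 17–19 mm above its start.

**Checks that were off or disagreed:**
- The incubator crept about 4 mm towards the robot during the lift. I think its rear feet slid as the front rose, so the saddle now sits about 4 mm beyond the dot, still fully under the tab.
- Readings of the jack's own shift disagreed, from about 1 to 4 mm.
- The sideways push on the handle was about 8–12 N during most of the strokes (15 N at the first stop), more than I meant. The jack still moved only by those few millimetres.
- The jar, cup and dish read as unmoved within the measuring error. I took no earlier fix on the carton, marker or torch; the arm never came down near them.

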